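# Fish the coverslip rack out of the deep tank with the hook

## Task

Take the hooked lifter from its slotted stand, reach down into the deep clear tank that holds the little white coverslip rack, hook the rack by its wire handle and lift it out. Stand the rack upright in the middle of the shallow steel tray, unhook it, and hang the lifter back in the slot of its stand. Touch the rack only with the hook, never with the gripper.

Things in the scene. Friction and masses are not known exactly. Their poses are not given: they have to be found in the camera images.
- lifter_grip (a point): Hooked lifter, 0.15 kg, hanging upright in its stand. Point: centre of its black grip block, 36 (x) x 16 (y) x 60 (z) mm; pinch it across the 16 mm. z up along the rod, x the way the hook points. Right under the block is a steel flange 48 x 40 x 5 mm; its underside, 35 mm below this point, rests on the stand. A 6 mm rod runs from it straight down to the hook.
- lifter_hook (a point): The hook's inner corner: rod axis and foot centre line meet here, 135 mm straight below the grip point. From here the 6 mm bar runs 24 mm level to +x, then turns up 12 mm (centre lines; the tip's top is 15 mm above this point, the foot's underside 3 mm below it). A handle is best carried 12 mm in front of the rod.
- rack_bail (a point): Peak (wire centre) of the 5 mm wire handle of the white coverslip rack. Rack 50 (x) x 36 (y) x 24 mm high, 0.08 kg; the handle stands rigid across its middle in the y-z plane, peak 64 mm above the rack's underside, legs at y = +-16.5 mm. Clear window under the peak: 24 to 61 mm above the underside; the hook passes under along x. The rack's x is nearly along the tank's.
- tank: Clear open tank that holds the rack, fixed. Inside 120 (x) x 50 (y) mm, rim 120 mm above the worktop, floor and walls 3 mm thick, foot 136 x 66 mm. Origin at the centre of its underside, x along its length. Rack centre from 10 mm short of (-x) to 16 mm past the tank's middle, so the hook can go down on the handle's -x side. An identical empty tank stands beside it.
- stand: Grey metal stand, fixed; origin at worktop level under the place of the rod, x along the slot. Top plate 100 x 80 mm, upper face at 120 mm, with a closed slot from x = -18 to +46 mm, 20 mm wide (y = +-10 mm). The hung lifter's rod passes the slot near x = y = 0, hook to +x, flange on the plate. Foot and all go in and out straight down and up.
- stand_home (a point): Where the centre of the lifter's grip block is when the lifter hangs in place: straight over the stand's origin, 155 mm above the worktop.
- tray: Shallow open steel tray, 130 (x) x 100 (y) x 14 mm, fixed; walls and floor 3 mm thick. Origin at the centre of its underside.
Things that resemble listed ones, but are neither listed nor needed, are in the scene too. What is meant by the part that bears lifter_grip is not yellow, and is the larger of those in its own colour.

How it is judged:
By the outcome, as a careful person would: the job done as asked, in the order asked, and still so for the second after the job is handed in, with the robot touching nothing.
It also fails if it takes over 72 s, if anything falls off the work surface, if the arm or the gripper's body presses on something with over 40 N, if the wrist force passes 120 N, or if a joint passes its speed limit or range.

## Robot

A 6-joint arm with a two-finger parallel gripper is mounted at the origin on a cart in front of the work surface, level with it; the furniture and walls round the work are solid. World frame = base frame: x ahead of the robot, y to its left, z up, the work surface at z = 0. Lengths are in m, angles in degrees, forces in N, time in s.
With the tool pointing down it reaches from about 0.35 to 0.725 m from the base axis. Payload 4.3 kg.
Tool frame: the origin (TCP) lies at the very end of the fingers, on their centre line; the grasp point (between the pads) lies 19 mm behind it; z points along the fingers, y is the line along which they close (so a half turn about z gives the same grasp; the last joint's range is limited). The gripper opens to 85 mm and grips with 20 to 120 N. Pads are 22 mm wide; open, the fingers measure 114 mm over their backs; the gripper's body (76 mm by 85 mm) begins 54 mm behind the grasp point. The pads swing forward as they close: fully open they stand 13 mm farther back than shut.
Start: joints at [67.363, 21.618, 4.641, 73.018, 0, 83.68], TCP at [0.162, 0.552, 0.231] pointing down, gripper open.
Joint ranges: [-156.06, 156.06], [-48.1, 94.91], [-58.44, 69.94], [-101.28, 121.22], [-78.64, 73.56], [-180, 180]. Speed limits (degrees/s): [147.25, 147.25, 180, 180, 180, 180].

## Interface

Orientations are given as a 3x3 rotation matrix whose columns are the frame's x, y, z axes.
In Python, from station import monitor, eyes, order gives the robot as it stands.
- The arm moves only by the tool drive_tool, never from a script. Its argument "deltas" is a list of rows, each an object of numbers: "x", "y", "z": the shift along the world's x, y, z in cm; "turn": the turn about the world's z in degrees. A call has 1 to 5 rows; each row is the pose to reach, as a shift and turn from the pose commanded when the call began; what a row does not reach only later rows make up. A row lasts 1/8 s, in which the tool goes at most 62.5 mm and 10.7 degrees, less where a joint would pass 70% of its speed; a pose out of reach is approached as far as the arm can. A call with a gripper value outside its range is refused whole. "gripper" is the opening, from 0 (shut) to 1 (fully open), set as the call begins (left out, the last holds). The fingers move at their own pace and stop on an object; "grip_force" is the grip in N (left out, the last holds). Time passes only in rows, so rows that repeat a pose let the fingers close. It gives the time, the measured TCP pose, the force, the opening and the grip force at its end, in the units of the state.
- monitor.get_state(): the state, without advancing time (a new reading comes with each control period).
- eyes.grab_frame(name): name is "scene" or "side" or "wrist"; returns the picture (400x640x3 uint8, red, green, blue); there is no depth.
- eyes.calibration(name): a dict with "fx", "fy", "cx", "cy" (pixels), "rvec" (rotation vector, rad) and "tvec" (3), from world to camera coordinates, as OpenCV has them. Camera axes: x right, y down, z forward; pixel columns grow to the right and rows downward; lengths in m; the calibration is good to about 2 mm. A picture is of the moment at which its call begins: read the wrist's pose just before it. calibration takes no time and is no camera call; for the wrist camera it gives the pose at the moment of the call.
- order.finish_job(): hands the job in; it is judged then, once.
Trained networks look in the newest picture that a camera, given by its name, has taken for a name from the list of things; names that differ only in an ending like _2 or _b are one class to them, and where a whole thing is asked for, a point or a joint stands for the part that bears it (a point fixed in the world has none). Each returns a list of dicts, best first, with "confidence" (0 to 1); they miss things now and then, are a little off and sometimes report something else, mostly with a low value. They report only what shows in the picture. A call takes as long as a camera call. They do not tell look-alikes from the thing itself.
- eyes.regions_of(camera, thing): "mask" (400x640 bool, what is visible of it) and "bbox" ([left, top, width, height] in pixels, round what is visible of it).
- eyes.pinpoint(camera, thing): "location" ([column, row] in pixels: a listed point, or the origin of a listed thing).
The state is a dict: "time": time; "q": joint angles; "dq": joint speeds; "effort": joint torques, N m; "eef_pos": TCP position; "eef_rot": TCP orientation; "wrist_force": force on the tool from outside, world axes, zero at the start; "wrist_torque": the same for the moment, N m; "finger_gap": finger opening in m; "gripper_force": force on a finger pad.
Only numpy, scipy, OpenCV 4.12 (cv2) and the standard library are available. Lean on these libraries where they do the work, as an engineer would, in place of code of your own. Each camera call takes 0.05 s, during which the arm holds its last target. There are 200 camera calls.

## Working session

There is one attempt and no reset: what is moved stays moved. The work goes in short steps, Python scripts to look and compute and a tool call to move; the robot and the scene stay as the last step left them, time stands still between calls to the robot, and variables do not carry over. Pictures are saved under pics/ and viewed, at most 10 in all, crops included, and the job is handed in when it is done.

Besides the shell and the picture viewer there is one more tool, called by a JSON object that holds its "api" and its "payload", one argument or row to a line. drive_tool: Moves the arm, as the interface text tells. Its arguments: {"type":"object","properties":{"deltas":{"type":"array","items":{"type":"object","properties":{"x":{"type":"number"},"y":{"type":"number"},"z":{"type":"number"},"turn":{"type":"number"}}}},"gripper":{"type":"number"},"grip_force":{"type":"number"}},"required":["deltas"]}

```bash
mkdir -p pics
cat > h.py <<'E'
import numpy as np, cv2
from station import monitor, eyes, order
def cal(n):
    c=eyes.calibration(n); K=np.array([[c['fx'],0,c['cx']],[0,c['fy'],c['cy']],[0,0,1]])
    return K,cv2.Rodrigues(np.array(c['rvec'],float))[0],np.array(c['tvec'],float).ravel()
def ray(n,p,c=None):
    K,R,t=c or cal(n); d=R.T@np.linalg.inv(K)@np.array([p[0],p[1],1.]); return -R.T@t,d/np.linalg.norm(d)
def atz(n,p,z,c=None):
    o,d=ray(n,p,c); return o+d*(z-o[2])/d[2]
def tri(a,p,b,q):
    o1,d1=ray(a,p);o2,d2=ray(b,q)
    s=np.linalg.lstsq(np.c_[d1,-d2],o2-o1,rcond=None)[0]
    A=o1+d1*s[0];B=o2+d2*s[1]; return (A+B)/2,np.linalg.norm(A-B)
def proj(n,P,c=None):
    K,R,t=c or cal(n); u=K@(R@np.array(P)+t); return u[:2]/u[2]
def save(n,name,box=None,s=1):
    im=eyes.grab_frame(n)[:,:,::-1]
    if box: l,t,w,h=box; im=im[t:t+h,l:l+w]
    cv2.imwrite('pics/'+name,cv2.resize(im,None,fx=s,fy=s,interpolation=cv2.INTER_CUBIC));
E
python3 - <<'E'
from h import *
np.set_printoptions(precision=3,suppress=True)
ims=[]
for n in ('scene','side'):
    save(n,n+'0.png')
    print(n,'cam',ray(n,(320,200))[0])
    for th in ('lifter_grip','lifter_hook','rack_bail','tank','stand','stand_home','tray'):
        try: print(n,th,[(np.round(d['location']),round(d['confidence'],2)) for d in eyes.pinpoint(n,th)])
        except Exception as e: print(th,e)
print(monitor.get_state()['time'], monitor.get_state()['eef_rot'])
E
```

```text
scene cam [-0.501 -0.993  0.739]
scene lifter_grip [(array([286., 203.]), 0.86), (array([378., 271.]), 0.71), (array([436., 279.]), 0.58)]
scene lifter_hook [(array([356., 251.]), 0.54)]
scene rack_bail []
scene tank [(array([265., 208.]), 0.92)]
scene stand [(array([288., 254.]), 0.64)]
scene stand_home [(array([289., 206.]), 0.61)]
scene tray [(array([207., 206.]), 0.62)]
side cam [0.129 1.128 0.644]
side lifter_grip [(array([340., 196.]), 0.76), (array([337., 192.]), 0.37)]
side lifter_hook [(array([343., 185.]), 0.35)]
side rack_bail []
side tank [(array([260., 272.]), 0.67)]
side stand [(array([337., 238.]), 0.6)]
side stand_home [(array([338., 197.]), 0.9), (array([262., 272.]), 0.3)]
side tray [(array([286., 314.]), 0.89)]
0.8 [[-0.96   0.281  0.   ]
 [ 0.281  0.96   0.   ]
 [ 0.     0.    -1.   ]]
```

View pics/scene0.png

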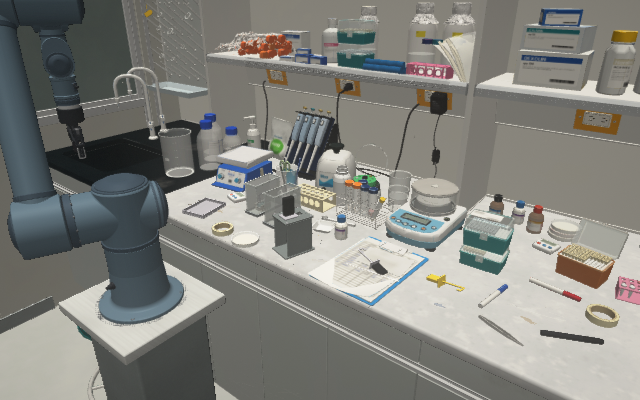

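View pics/side0.png

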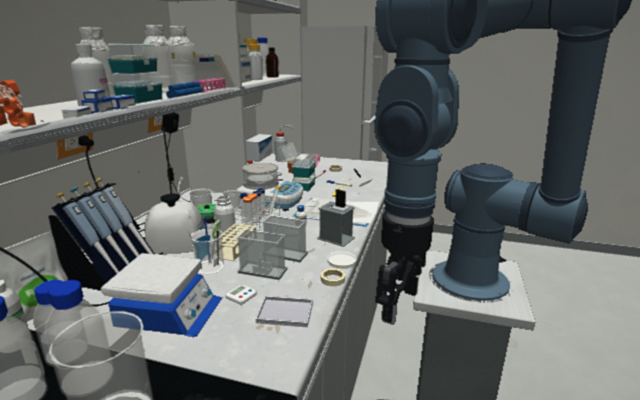

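The black block hanging in the grey stand is at scene (287,204) and side (340,198). The look-alikes are a small black lifter lying on the papers (378,268) and a yellow one at (443,283). I choose the black one in the stand. The two clear tanks are at scene (262,195) and (282,200), and the tray is at (204,208). Next is one close crop, plus measurements.

Run:
```python
from h import *
np.set_printoptions(precision=3,suppress=True)
a=eyes.grab_frame('scene')[150:270,180:340,::-1]; b=eyes.grab_frame('side')[180:340,220:380,::-1]
a=cv2.resize(a,(480,360),interpolation=cv2.INTER_CUBIC); b=cv2.resize(b,(320*9//8,360),interpolation=cv2.INTER_CUBIC)
cv2.imwrite('pics/c1.png',cv2.hconcat([a,b[:, :320]]))
for n in('scene','side'):
  for th in('lifter_grip','rack_bail','tank','stand','tray'):
    for d in eyes.regions_of(n,th):
      m=d['mask']; ys,xs=np.nonzero(m)
      print(n,th,d['bbox'],round(d['confidence'],2),'c',xs.mean().round(1),ys.mean().round(1), atz(n,(xs.mean(),ys.mean()),{'tray':.007,'lifter_grip':.155}.get(th,.06)))
print('grip',tri('scene',(286,203),'side',(340,196)),'home',tri('scene',(289,206),'side',(338,197)))
print('tray',atz('scene',(207,206),0),atz('side',(286,314),0),'tank',atz('scene',(265,208),0),atz('side',(260,272),0), 'stand',atz('scene',(288,254),0),atz('side',(337,238),0))
```

```text
scene lifter_grip [280.8, 195.0, 15.8, 28.4] 0.66 c 287.6 208.0 [ 0.417 -0.156  0.155]
scene lifter_grip [359.5, 250.8, 26.2, 24.4] 0.65 c 376.9 266.4 [ 0.306 -0.534  0.155]
scene lifter_grip [429.1, 275.2, 17.8, 9.9] 0.53 c 437.1 279.4 [ 0.343 -0.668  0.155]
scene stand [272.1, 210.3, 40.8, 50.0] 0.74 c 292.9 234.4 [ 0.433 -0.16   0.06 ]
scene tray [182.8, 193.6, 39.6, 27.5] 0.84 c 203.6 207.7 [0.457 0.305 0.007]
side lifter_grip [334.1, 188.9, 13.5, 19.7] 0.48 c 339.9 199.7 [ 0.426 -0.128  0.155]
side tank [237.8, 231.8, 48.8, 48.3] 0.9 c 261.0 253.9 [0.6  0.14 0.06]
side stand [312.5, 201.9, 44.4, 45.4] 0.73 c 335.7 224.4 [ 0.441 -0.133  0.06 ]
side tray [258.0, 297.1, 53.0, 30.6] 0.71 c 284.9 310.9 [0.459 0.312 0.007]
grip (array([ 0.429, -0.14 ,  0.163]), np.float64(0.0016972775411553417)) home (array([ 0.436, -0.146,  0.155]), np.float64(0.005903686421771633))
tray [ 0.484  0.319 -0.   ] [0.456 0.315 0.   ] tank [0.608 0.133 0.   ] [0.605 0.144 0.   ] stand [ 0.41  -0.158  0.   ] [ 0.439 -0.15   0.   ]
```

View pics/c1.png

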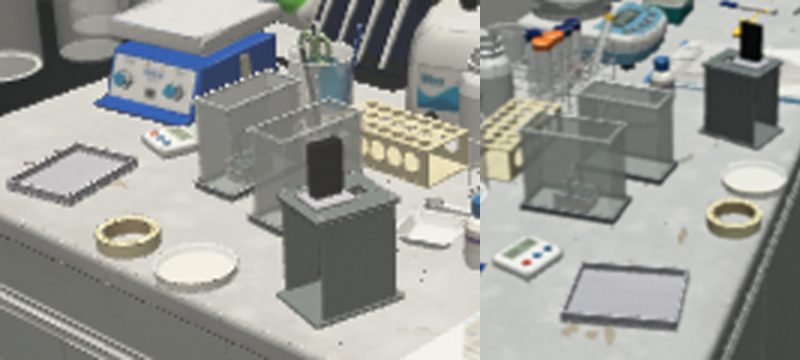

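{"api": "drive_tool", "payload": {
  "deltas": [
    {"x":5,"y":-3,"z":2},
    {"x":10,"y":-6,"z":4},
    {"x":15,"y":-10,"z":6},
    {"x":20,"y":-14,"z":8},
    {"x":25,"y":-18,"z":9}
  ]
}}

```text
schema error: expected keys x, y, z, turn
```

{"api": "drive_tool", "payload": {
  "deltas": [
    {"x":2,"y":-5},
    {"x":4,"y":-10},
    {"x":5,"y":-15},
    {"x":5,"y":-19},
    {"x":5,"y":-19}
  ]
}}

```text
schema error: expected keys x, y, z, turn
```

Run:
```python
from h import *
np.set_printoptions(precision=3,suppress=True)
s=monitor.get_state(); print(s['time'],s['eef_pos'],s['eef_rot'],ray('wrist',(320,200)))
save('wrist','w1.png')
for th,z in (('tank',0),('rack_bail',.067),('tray',0),('stand',0),('lifter_grip',.155)):
    print(th,[(np.round(d['location']),round(d['confidence'],2),atz('wrist',d['location'],z)) for d in eyes.pinpoint('wrist',th)])
```

```text
1.4 [0.162 0.552 0.231] [[-0.96   0.281  0.   ]
 [ 0.281  0.96   0.   ]
 [-0.     0.    -1.   ]] (array([0.092, 0.572, 0.374]), array([ 0.264, -0.073, -0.962]))
tank []
rack_bail []
tray []
stand []
lifter_grip []
```

View pics/w1.png

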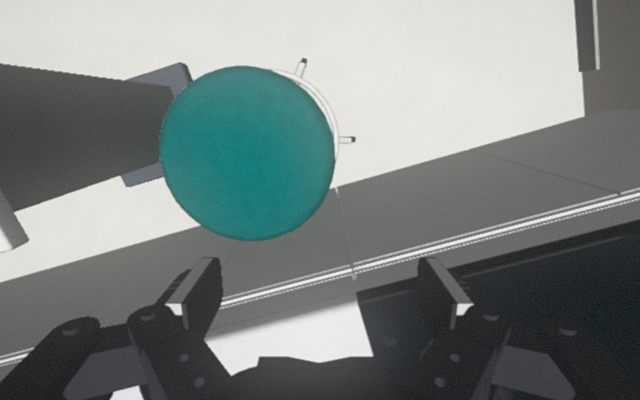

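Nothing has moved yet because the rows need all four keys. The wrist view shows only a stool, below the camera. I'll resend the moves.

{"api": "drive_tool", "payload": {
  "deltas": [
    {"x":5,"y":-3,"z":2,"turn":0},
    {"x":10,"y":-6,"z":4,"turn":0},
    {"x":15,"y":-10,"z":6,"turn":0},
    {"x":20,"y":-14,"z":8,"turn":0},
    {"x":25,"y":-18,"z":9,"turn":0}
  ]
}}

```text
time: 2.33
eef_pos: [0.4044, 0.3778, 0.3206]
eef_rot: [[-0.96, 0.281, 0.002], [0.281, 0.96, 0.001], [-0.001, 0.002, -1.0]]
wrist_force: [1.0, 0.1, -0.5]
finger_gap: 0.0855
gripper_force: 0.0
```

{"api": "drive_tool", "payload": {
  "deltas": [
    {"x":2,"y":-5,"z":2,"turn":0},
    {"x":5,"y":-10,"z":4,"turn":0},
    {"x":8,"y":-15,"z":6,"turn":0},
    {"x":10,"y":-19,"z":8,"turn":0},
    {"x":10,"y":-19,"z":8,"turn":0}
  ]
}}

```text
time: 2.95
eef_pos: [0.5048, 0.1864, 0.4006]
eef_rot: [[-0.958, 0.286, 0.003], [0.286, 0.958, 0.0], [-0.003, 0.001, -1.0]]
wrist_force: [0.1, 0.5, 0.0]
finger_gap: 0.0854
gripper_force: 0.0
```

Run:
```python
from h import *
np.set_printoptions(precision=3,suppress=True)
s=monitor.get_state(); print(s['time'],s['eef_pos'],s['eef_rot'],ray('wrist',(320,200)))
save('wrist','w2.png')
for th,z in (('tank',0),('rack_bail',.067),('tray',0),('stand',0),('lifter_grip',.155)):
    print(th,[(np.round(d['location']),round(d['confidence'],2),atz('wrist',d['location'],z)) for d in eyes.pinpoint('wrist',th)])
```

```text
2.95 [0.505 0.186 0.401] [[-0.958  0.286  0.003]
 [ 0.286  0.958  0.   ]
 [-0.003  0.001 -1.   ]] (array([0.435, 0.207, 0.543]), array([ 0.266, -0.075, -0.961]))
tank [(array([307., 212.]), 0.56, array([ 0.596,  0.141, -0.   ]))]
rack_bail [(array([304., 225.]), 0.73, array([0.594, 0.14 , 0.067])), (array([117., 168.]), 0.72, array([ 0.433, -0.096,  0.067]))]
tray [(array([385., 102.]), 0.89, array([0.456, 0.312, 0.   ]))]
stand [(array([120., 166.]), 0.91, array([ 0.432, -0.134,  0.   ])), (array([308., 224.]), 0.22, array([0.617, 0.136, 0.   ]))]
lifter_grip [(array([ 41., 185.]), 0.83, array([ 0.427, -0.136,  0.155]))]
```

View pics/w2.png

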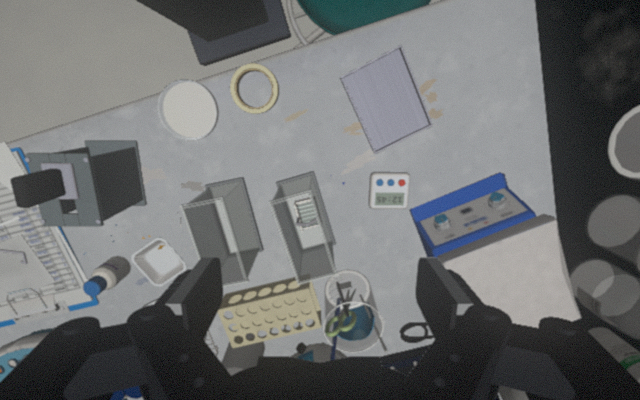

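The wrist view shows the rack in the right-hand tank at about (305,213), the tray at (386,101), and the stand at left with the lifter's block at (40,186). Next I move over the stand.

{"api": "drive_tool", "payload": {
  "deltas": [
    {"x":-2,"y":-6,"z":-1,"turn":0},
    {"x":-4,"y":-12,"z":-3,"turn":0},
    {"x":-6,"y":-18,"z":-5,"turn":0},
    {"x":-7,"y":-24,"z":-7,"turn":0},
    {"x":-7.5,"y":-30,"z":-7,"turn":0}
  ]
}}

```text
time: 3.88
eef_pos: [0.4267, -0.1033, 0.3282]
eef_rot: [[-0.96, 0.278, -0.002], [0.278, 0.96, 0.001], [0.003, 0.001, -1.0]]
wrist_force: [1.5, 0.4, 0.3]
finger_gap: 0.0856
gripper_force: 0.0
```

{"api": "drive_tool", "payload": {
  "deltas": [
    {"x":0,"y":-2.5,"z":0,"turn":0},
    {"x":0,"y":-2.5,"z":0,"turn":0}
  ]
}}

```text
time: 4.12
eef_pos: [0.4282, -0.1288, 0.3292]
eef_rot: [[-0.959, 0.283, -0.001], [0.283, 0.959, 0.001], [0.001, 0.0, -1.0]]
wrist_force: [-0.7, 0.5, -0.5]
finger_gap: 0.0856
gripper_force: 0.0
```

Run:
```python
from h import *
import json
np.set_printoptions(precision=3,suppress=True)
s=monitor.get_state(); print(s['time'],s['eef_pos'],ray('wrist',(320,200)))
save('wrist','w3.png')
c=eyes.calibration('wrist'); json.dump({k:np.asarray(v).ravel().tolist() for k,v in c.items()},open('w3.json','w'))
for th,z in (('stand',0),('stand_home',.155),('lifter_hook',.02),('lifter_grip',.155)):
    print(th,[(np.round(d['location']),round(d['confidence'],2),atz('wrist',d['location'],z)) for d in eyes.pinpoint('wrist',th)])
a=cv2.imread('pics/w2.png')[165:285,255:355]; b=cv2.imread('pics/w3.png')[0:300]
cv2.imwrite('pics/m1.png',cv2.hconcat([cv2.resize(a,(250,300),interpolation=cv2.INTER_CUBIC),b[:,90:]]))
```

```text
4.125 [ 0.428 -0.129  0.329] (array([ 0.359, -0.108,  0.472]), array([ 0.263, -0.073, -0.962]))
stand [(array([312., 165.]), 0.92, array([ 0.434, -0.139,  0.   ]))]
stand_home []
lifter_hook [(array([  9., 321.]), 0.88, array([ 0.538, -0.674,  0.02 ])), (array([197., 262.]), 0.63, array([ 0.525, -0.346,  0.02 ]))]
lifter_grip [(array([308., 186.]), 0.91, array([ 0.429, -0.139,  0.155])), (array([140., 254.]), 0.88, array([ 0.451, -0.329,  0.155])), (array([ 74., 314.]), 0.72, array([ 0.497, -0.431,  0.155]))]
```

View pics/m1.png

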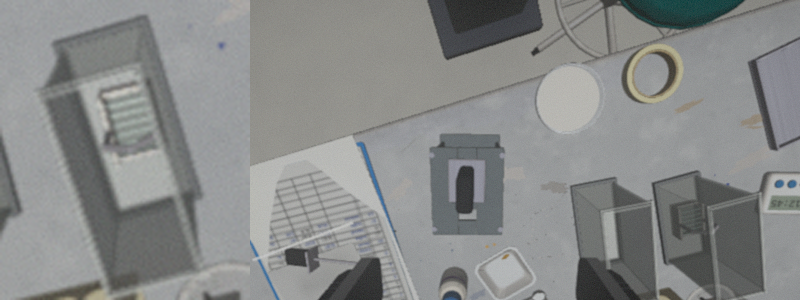

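```bash
cat >> h.py <<'E'
import json
def w2cal():
    d=json.load(open('w3.json')); K=np.array([[d['fx'][0],0,d['cx'][0]],[0,d['fy'][0],d['cy'][0]],[0,0,1]])
    R=cv2.Rodrigues(np.array(d['rvec']))[0]; t=np.array(d['tvec']); return K,R,t
E
python3 - <<'E'
from h import *
np.set_printoptions(precision=3,suppress=True)
c3=w2cal(); K,R,t=c3
# tool poses at w3, w2 (world->tool)
T3=np.array([[-.959,.283,-.001],[.283,.959,.001],[.001,0,-1]]);p3=np.array([.4282,-.1288,.3292])
T2=np.array([[-.958,.286,.003],[.286,.958,0],[-.003,.001,-1]]);p2=np.array([.5048,.1864,.4006])
# cam = R X + t ; X=T3 q + p3 -> X2 = T2 q + p2
R2=R@T3@T2.T; t2=R@p3+t-R2@p2; c2=(K,R2,t2)
print('check',-R2.T@t2)
def Y(n,a,b,z,c):
    A=atz(n,a,z,c);B=atz(n,b,z,c);d=B-A; print(A[:2],B[:2],'len',np.linalg.norm(d)*1e3,'yaw',np.degrees(np.arctan2(d[1],d[0])))
print('stand'); Y('',(308,149),(307.5,235.5),.12,c3); Y('',(272,235),(343,236),.12,c3)
print('slot end +x',atz('',(306,220),.12,c3))
im=cv2.imread('pics/w3.png'); g=im.max(2)
m=((g<50)&(im.max(2)-im.min(2)<25)).astype(np.uint8); m[:155]=0;m[225:]=0;m[:,:290]=0;m[:,325:]=0
ys,xs=np.nonzero(m);print('black',xs.min(),xs.max(),ys.min(),ys.max(),cv2.minAreaRect(np.c_[xs,ys].astype(np.float32)), atz('',(308,186),.155,c3))
print('tank rim'); Y('',(270.2,201.8),(297,284.2),.12,c2);Y('',(311,192.2),(337,267),.12,c2);Y('',(270.2,201.8),(311,192.2),.12,c2)
print('tank base'); Y('',(277,183),(303,249),.0,c2);Y('',(315,172),(335,241),.0,c2);Y('',(277,183),(315,172),.0,c2)
print('rack top'); print(atz('',(255+128/2.5,165+118/2.5),.027,c2))
print('tray');
for p in((341,78),(402,47),(430,124),(374,152)): print(atz('',p,.014,c2)[:2])
E
```

```text
check [0.435 0.208 0.543]
stand
[ 0.398 -0.131] [ 0.492 -0.16 ] len 98.6953314995809 yaw -17.173491359242966
[ 0.48  -0.199] [ 0.504 -0.121] len 81.44884499968184 yaw 72.80734164708454
slot end +x [ 0.474 -0.156  0.12 ]
black 297 312 167 204 ((304.5092468261719, 185.33384704589844), (15.03237533569336, 36.55474090576172), 3.1798300743103027) [ 0.429 -0.139  0.155]
tank rim
[0.536 0.11 ] [0.665 0.107] len 128.66327397425667 yaw -1.38696197259638
[0.539 0.167] [0.654 0.17 ] len 115.78596155976076 yaw 1.7475586837507107
[0.536 0.11 ] [0.539 0.167] len 56.291683976902284 yaw 87.13906985509142
tank base
[0.536 0.105] [0.665 0.111] len 128.57155327372467 yaw 2.700755235985799
[0.537 0.172] [0.666 0.17 ] len 129.66389410118788 yaw -0.7321841236740867
[0.536 0.105] [0.537 0.172] len 66.9795553782635 yaw 89.85763877031722
rack top
[0.592 0.14  0.027]
tray
[0.407 0.251]
[0.392 0.349]
[0.512 0.367]
[0.53  0.273]
```

Stand yaw is about −17° with its origin near (0.430,−0.140). The tank is centred near (0.601,0.139) with yaw about 0, and the plate and rim sizes agree with the given ones. Tray centre is about (0.460,0.310). Descend on the grip.

{"api": "drive_tool", "payload": {
  "deltas": [
    {"x":0.2,"y":-1.0,"z":-4,"turn":-0.5},
    {"x":0.2,"y":-1.0,"z":-9,"turn":-0.5},
    {"x":0.2,"y":-1.0,"z":-12,"turn":-0.5},
    {"x":0.2,"y":-1.0,"z":-12,"turn":-0.5}
  ]
}}

```text
time: 4.88
eef_pos: [0.4288, -0.1365, 0.2078]
eef_rot: [[-0.958, 0.288, -0.005], [0.288, 0.958, 0.002], [0.005, 0.001, -1.0]]
wrist_force: [0.3, 0.4, 0.6]
finger_gap: 0.0852
gripper_force: 0.0
```

Run:
```python
from h import *
np.set_printoptions(precision=3,suppress=True)
s=monitor.get_state(); print(s['time'],s['eef_pos'],s['eef_rot'][0])
im=eyes.grab_frame('wrist'); cv2.imwrite('pics/w4.png',im[:,:,::-1])
print([(d['location'],d['confidence'],atz('wrist',d['location'],.155)) for d in eyes.pinpoint('wrist','lifter_grip')])
for d in eyes.regions_of('wrist','lifter_grip'):print(d['bbox'],d['confidence'])
print('proj expected',proj('wrist',(.4295,-.139,.155)),proj('wrist',(.4295,-.139,.185)))
```

```text
4.875 [ 0.429 -0.136  0.208] [-0.958  0.288 -0.005]
[([313.5, 230.8], 0.91, array([ 0.435, -0.142,  0.155])), ([7.7, 370.3], 0.64, array([ 0.475, -0.391,  0.155])), ([92.7, 302.8], 0.63, array([ 0.442, -0.304,  0.155]))]
[285.0, 177.8, 52.5, 96.0] 0.97
[71.4, 286.1, 68.3, 41.1] 0.79
[0.0, 357.6, 21.5, 20.4] 0.68
proj expected [316.633 220.333] [316.261 238.539]
```

View pics/w4.png

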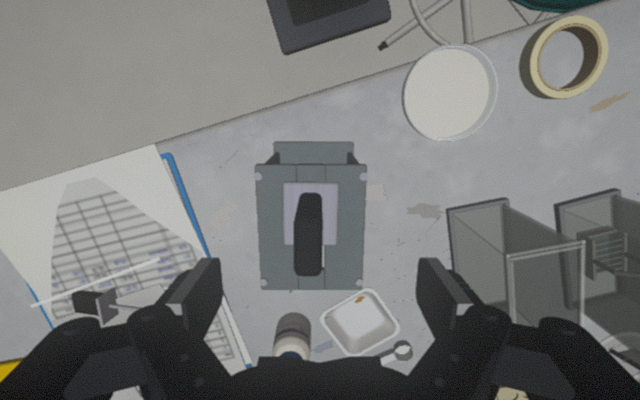

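The block's top face is centred near (308,245), so the lifter is at about (0.432,−0.142), within 4 mm of my estimate. I correct for that, descend and grip.

{"api": "drive_tool", "payload": {
  "deltas": [
    {"x":0.3,"y":-0.6,"z":-1.5,"turn":0.5},
    {"x":0.3,"y":-0.6,"z":-4,"turn":0.5},
    {"x":0.3,"y":-0.6,"z":-6.5,"turn":0.5},
    {"x":0.3,"y":-0.6,"z":-7,"turn":0.5},
    {"x":0.3,"y":-0.6,"z":-7,"turn":0.5}
  ]
}}

```text
time: 5.65
eef_pos: [0.4338, -0.1446, 0.14]
eef_rot: [[-0.96, 0.281, 0.0], [0.281, 0.96, -0.0], [-0.0, 0.0, -1.0]]
wrist_force: [-0.1, 0.9, 0.2]
finger_gap: 0.0854
gripper_force: 0.0
```

{"api": "drive_tool", "payload": {
  "deltas": [
    {"x":0,"y":0,"z":0,"turn":0},
    {"x":0,"y":0,"z":0,"turn":0},
    {"x":0,"y":0,"z":0,"turn":0},
    {"x":0,"y":0,"z":0,"turn":0},
    {"x":0,"y":0,"z":0,"turn":0}
  ],
  "gripper": 0,
  "grip_force": 60
}}

```text
time: 6.28
eef_pos: [0.4339, -0.1445, 0.1401]
eef_rot: [[-0.96, 0.281, 0.001], [0.281, 0.96, -0.0], [-0.001, -0.0, -1.0]]
wrist_force: [0.1, -0.3, 2.4]
finger_gap: 0.0152
gripper_force: 58.7
```

Gripped: gap 15.2 mm, with TCP home at (0.4339,−0.1445,0.140). I lift straight up, then go toward the tank.

{"api": "drive_tool", "payload": {
  "deltas": [
    {"x":0,"y":0,"z":2,"turn":0},
    {"x":0,"y":0,"z":6,"turn":0},
    {"x":0,"y":0,"z":11,"turn":0},
    {"x":0,"y":0,"z":15,"turn":0},
    {"x":0,"y":0,"z":16,"turn":0}
  ]
}}

```text
time: 6.9
eef_pos: [0.4346, -0.1448, 0.3019]
eef_rot: [[-0.96, 0.281, 0.004], [0.281, 0.96, -0.002], [-0.004, -0.001, -1.0]]
wrist_force: [0.5, -0.3, -0.7]
finger_gap: 0.0154
gripper_force: 58.3
```

{"api": "drive_tool", "payload": {
  "deltas": [
    {"x":2,"y":4,"z":0,"turn":4},
    {"x":4,"y":9,"z":0,"turn":8},
    {"x":7,"y":14,"z":0,"turn":12},
    {"x":9.5,"y":19,"z":0,"turn":16.5},
    {"x":9.5,"y":21,"z":0,"turn":16.5}
  ]
}}

```text
time: 7.52
eef_pos: [0.5289, 0.0684, 0.297]
eef_rot: [[-1.0, -0.007, -0.003], [-0.007, 1.0, 0.001], [0.003, 0.001, -1.0]]
wrist_force: [-0.8, -0.3, -1.2]
finger_gap: 0.0154
gripper_force: 58.7
```

Run:
```python
from h import *
np.set_printoptions(precision=4,suppress=True)
s=monitor.get_state(); print(s['time'],s['eef_pos'],s['eef_rot'],s['finger_gap'])
a=eyes.grab_frame('wrist'); cv2.imwrite('pics/w5.png',a[:,:,::-1]); c=cal('wrist')
for th,z in(('rack_bail',.067),('tank',0),('lifter_hook',s['eef_pos'][2]-.12)):
  print(th,[(np.round(d['location']),round(d['confidence'],2),atz('wrist',d['location'],z)) for d in eyes.pinpoint('wrist',th)])
for d in eyes.regions_of('wrist','rack_bail'):print(d['bbox'],d['confidence'])
P=proj('wrist',(.594,.14,.067)); print('proj bail',P)
eyes.grab_frame('side')
for th in('rack_bail','lifter_hook'): print('side',th,[(np.round(d['location']),round(d['confidence'],2)) for d in eyes.pinpoint('side',th)])
l,t=int(P[0])-90,int(P[1])-80; l=min(max(l,0),460);t=min(max(t,0),240)
print('crop',l,t); cv2.imwrite('pics/c5.png',cv2.resize(a[t:t+160,l:l+180,::-1],None,fx=3.5,fy=3.5,interpolation=cv2.INTER_CUBIC))
```

```text
7.525 [0.5289 0.0684 0.297 ] [[-1.     -0.0068 -0.0035]
 [-0.0068  1.      0.0006]
 [ 0.0035  0.0006 -1.    ]] 0.015397116296952403
rack_bail [(array([375., 232.]), 0.83, array([0.6008, 0.1372, 0.067 ]))]
tank []
lifter_hook [(array([319., 189.]), 0.8, array([0.5212, 0.066 , 0.177 ]))]
[356.7, 195.1, 31.9, 41.1] 0.68
proj bail [380.5549 225.7959]
side rack_bail []
side lifter_hook [(array([296., 211.]), 0.83), (array([346., 183.]), 0.63)]
crop 290 145
```

View pics/c5.png

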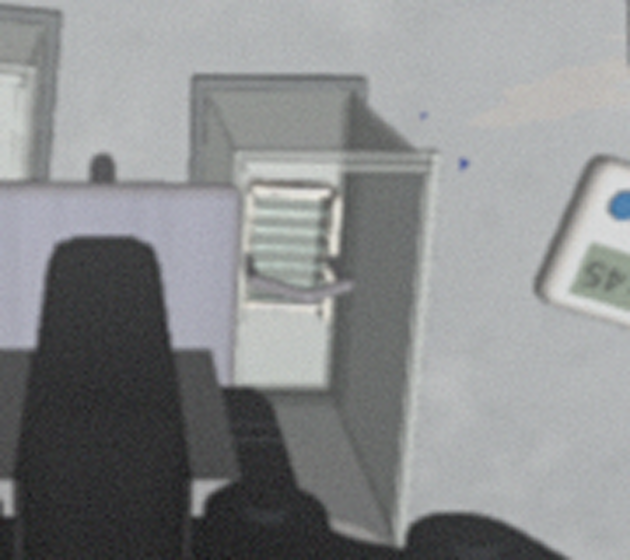

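Run:
```python
from h import *
np.set_printoptions(precision=4,suppress=True)
f=lambda p,z:atz('wrist',(290+p[0]/3.5,145+p[1]/3.5),z)[:2]
print('bail peak',f((300,293),.067)); print('rack top corners',[f(p,.027) for p in((247,182),(340,187),(247,302),(327,312))])
print('rim near outer',f((235,152),.12),f((437,152),.12)); print('base near',f((192,76),0),f((366,76),0))
print('rod back edge at hook',f((102,153),.175),'edges',f((90,170),.177),f((114,170),.177))
print('side proj hook',proj('side',(.526,.068,.177)),proj('side',(.529,.068,.177)))
```

```text
bail peak [0.599  0.1341]
rack top corners [array([0.57  , 0.1195]), array([0.5719, 0.1543]), array([0.6179, 0.1213]), array([0.622 , 0.1523])]
rim near outer [0.5356 0.1034] [0.5355 0.1615]
base near [0.5349 0.1001] [0.5348 0.1675]
rod back edge at hook [0.5224 0.0651] edges [0.5261 0.0623] [0.5261 0.068 ]
side proj hook [291.8903 211.6667] [290.9447 211.5535]
```

Relative to the rod, the bail is about 74 mm ahead and 69 mm to the left. I go beside it (−x side) and descend part way.

{"api": "drive_tool", "payload": {
  "deltas": [
    {"x":1.6,"y":3.5,"z":0,"turn":0},
    {"x":3.2,"y":6.8,"z":0,"turn":0},
    {"x":3.3,"y":6.9,"z":0,"turn":0},
    {"x":3.3,"y":6.9,"z":-3,"turn":0},
    {"x":3.3,"y":6.9,"z":-6,"turn":0}
  ]
}}

```text
time: 8.55
eef_pos: [0.5618, 0.1334, 0.2395]
eef_rot: [[-1.0, -0.002, 0.001], [-0.002, 1.0, -0.0], [-0.001, -0.0, -1.0]]
wrist_force: [0.3, 0.1, -1.8]
finger_gap: 0.0156
gripper_force: 59.2
```

{"api": "drive_tool", "payload": {
  "deltas": [
    {"x":0,"y":0,"z":-1,"turn":0},
    {"x":0,"y":0,"z":-1,"turn":0}
  ]
}}

```text
time: 8.8
eef_pos: [0.561, 0.1338, 0.2296]
eef_rot: [[-1.0, -0.002, -0.001], [-0.002, 1.0, -0.0], [0.001, -0.0, -1.0]]
wrist_force: [0.7, 0.1, -1.5]
finger_gap: 0.0155
gripper_force: 59.1
```

Run:
```python
from h import *
np.set_printoptions(precision=4,suppress=True)
s=monitor.get_state(); print(s['time'],s['eef_pos'],s['eef_rot'][0],s['wrist_force'])
a=eyes.grab_frame('wrist')[:,:,::-1]; b=eyes.grab_frame('side')[:,:,::-1]
h=s['eef_pos']+np.array([-.003,-.003,-.12]); 
print('side hook',proj('side',h),'tip',proj('side',h+[.024,0,.012]),'bail',proj('side',(.597,.137,.067)))
print([(np.round(d['location']),round(d['confidence'],2)) for d in eyes.pinpoint('side','lifter_hook')],[(np.round(d['location']),round(d['confidence'],2)) for d in eyes.pinpoint('side','rack_bail')])
print('wrist bail',proj('wrist',(.597,.137,.067)),[(np.round(d['location']),round(d['confidence'],2)) for d in eyes.pinpoint('wrist','rack_bail')])
A=cv2.resize(a[130:290,230:410],(450,400),interpolation=cv2.INTER_CUBIC); B=cv2.resize(b[195:295,220:300],(320,400),interpolation=cv2.INTER_CUBIC)
cv2.imwrite('pics/c6.png',cv2.hconcat([A,B]))
```

```text
8.8 [0.561  0.1338 0.2296] [-1.     -0.0021 -0.0012] [ 0.7184  0.1314 -1.5373]
side hook [274.6799 239.5468] tip [266.9291 234.7929] bail [262.2294 251.6006]
[(array([277., 240.]), 0.75), (array([346., 183.]), 0.63)] [(array([286., 313.]), 0.28)]
wrist bail [320.8678 218.4323] []
```

View pics/c6.png

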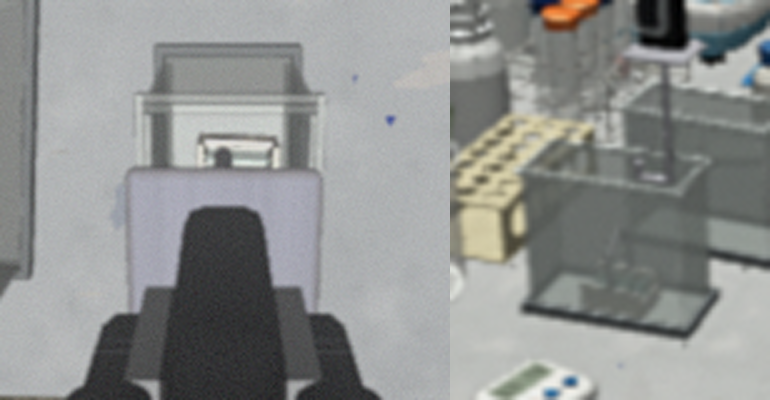

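The wrist view shows the rack about 6 mm to +y of the hook (crop columns 238 against 223). The side view shows the hook at (274,239) and the bail peak at about (262,253), as predicted. I shift y by +5 mm and descend.

{"api": "drive_tool", "payload": {
  "deltas": [
    {"x":0,"y":0.5,"z":0,"turn":0},
    {"x":0,"y":0.5,"z":-2,"turn":0},
    {"x":0,"y":0.5,"z":-4,"turn":0},
    {"x":0,"y":0.5,"z":-6,"turn":0},
    {"x":0,"y":0.5,"z":-7,"turn":0}
  ]
}}

```text
time: 9.68
eef_pos: [0.561, 0.14, 0.1588]
eef_rot: [[-1.0, -0.004, -0.001], [-0.004, 1.0, 0.0], [0.001, 0.0, -1.0]]
wrist_force: [-0.4, -0.3, -0.7]
finger_gap: 0.0153
gripper_force: 59.1
```

{"api": "drive_tool", "payload": {
  "deltas": [
    {"x":0,"y":0,"z":0,"turn":0},
    {"x":0,"y":0,"z":0,"turn":0}
  ]
}}

```text
time: 9.93
eef_pos: [0.5622, 0.1398, 0.1607]
eef_rot: [[-1.0, -0.003, 0.002], [-0.003, 1.0, 0.0], [-0.002, 0.0, -1.0]]
wrist_force: [0.1, -0.1, -1.0]
finger_gap: 0.0153
gripper_force: 59.1
```

Run:
```python
from h import *
np.set_printoptions(precision=4,suppress=True)
s=monitor.get_state(); print(s['time'],s['eef_pos'],s['wrist_force'])
eyes.grab_frame('side'); eyes.grab_frame('wrist')
h=s['eef_pos']+np.array([-.003,-.003,-.12])
print('side hook',proj('side',h),'bail',proj('side',(.597,.139,.067)))
for n in('side','wrist','scene'):
  if n=='scene': eyes.grab_frame(n); print(proj(n,h),proj(n,(.597,.139,.067)))
  for th in('lifter_hook','rack_bail'):print(n,th,[(np.round(d['location'],1),round(d['confidence'],2)) for d in eyes.pinpoint(n,th)])
print(proj('wrist',(.597,.139,.067)))
```

```text
9.925 [0.5622 0.1398 0.1607] [ 0.1069 -0.101  -1.0437]
side hook [274.3553 261.2041] bail [261.9549 251.9048]
side lifter_hook [(array([346.5, 184.8]), 0.43)]
side rack_bail [(array([340.5, 197.5]), 0.53)]
wrist lifter_hook []
wrist rack_bail []
[254.5049 202.1312] [261.0007 192.1774]
scene lifter_hook [(array([458.8, 287.8]), 0.62), (array([357.1, 250.3]), 0.54)]
scene rack_bail []
[317.4663 249.9741]
```

{"api": "drive_tool", "payload": {
  "deltas": [
    {"x":0.6,"y":0,"z":0,"turn":0},
    {"x":1.2,"y":0,"z":0,"turn":0},
    {"x":1.8,"y":0,"z":0,"turn":0},
    {"x":2.5,"y":0,"z":0,"turn":0},
    {"x":2.5,"y":0,"z":0,"turn":0}
  ]
}}

```text
time: 11.0
eef_pos: [0.5873, 0.1396, 0.1596]
eef_rot: [[-1.0, -0.003, 0.0], [-0.003, 1.0, 0.0], [-0.0, 0.0, -1.0]]
wrist_force: [-0.1, 0.1, -1.6]
finger_gap: 0.0154
gripper_force: 59.1
```

{"api": "drive_tool", "payload": {
  "deltas": [
    {"x":0,"y":0,"z":1,"turn":0},
    {"x":0,"y":0,"z":2,"turn":0},
    {"x":0,"y":0,"z":3,"turn":0},
    {"x":0,"y":0,"z":4,"turn":0},
    {"x":0,"y":0,"z":4,"turn":0}
  ]
}}

```text
time: 11.62
eef_pos: [0.5873, 0.1398, 0.201]
eef_rot: [[-1.0, -0.003, 0.002], [-0.003, 1.0, 0.0], [-0.002, 0.0, -1.0]]
wrist_force: [0.2, -0.2, -2.6]
finger_gap: 0.0155
gripper_force: 58.8
```

Run:
```python
from h import *
np.set_printoptions(precision=4,suppress=True)
s=monitor.get_state(); print(s['time'],s['eef_pos'],s['wrist_force'],s['wrist_torque'])
a=eyes.grab_frame('wrist')[:,:,::-1]; b=eyes.grab_frame('side')[:,:,::-1]
for n in('side','wrist'): print(n,[(np.round(d['location'],1),round(d['confidence'],2)) for d in eyes.pinpoint(n,'rack_bail')])
print(proj('side',s['eef_pos']+[.009,-.003,-.1145]))
# compare side with prior: difference
A=cv2.resize(a[130:290,230:410],(450,400),interpolation=cv2.INTER_CUBIC); B=cv2.resize(b[195:295,220:300],(320,400),interpolation=cv2.INTER_CUBIC)
cv2.imwrite('pics/c7.png',cv2.hconcat([A,B]))
```

```text
11.625 [0.5873 0.1398 0.201 ] [ 0.155  -0.2297 -2.604 ] [-0.0219  0.0394  0.0043]
side []
wrist [(array([14.4,  6.8]), 0.3)]
[262.1759 245.7338]
```

{"api": "drive_tool", "payload": {
  "deltas": [
    {"x":0,"y":0,"z":1.5,"turn":0},
    {"x":0,"y":0,"z":3.5,"turn":0},
    {"x":0,"y":0,"z":5.5,"turn":0},
    {"x":0,"y":0,"z":7.5,"turn":0},
    {"x":0,"y":0,"z":9.5,"turn":0}
  ]
}}

```text
time: 12.45
eef_pos: [0.5866, 0.1397, 0.2964]
eef_rot: [[-1.0, -0.003, 0.001], [-0.003, 1.0, 0.0], [-0.001, 0.0, -1.0]]
wrist_force: [0.3, -0.6, -1.5]
finger_gap: 0.0154
gripper_force: 58.8
```

{"api": "drive_tool", "payload": {
  "deltas": [
    {"x":0,"y":0,"z":1.5,"turn":0},
    {"x":0,"y":0,"z":3,"turn":0},
    {"x":0,"y":0,"z":4,"turn":0},
    {"x":0,"y":0,"z":4,"turn":0}
  ]
}}

```text
time: 12.95
eef_pos: [0.5871, 0.1398, 0.3359]
eef_rot: [[-1.0, -0.003, 0.002], [-0.003, 1.0, 0.0], [-0.002, 0.0, -1.0]]
wrist_force: [0.2, -0.2, -2.9]
finger_gap: 0.0158
gripper_force: 58.8
```

Run:
```python
from h import *
np.set_printoptions(precision=4,suppress=True)
s=monitor.get_state(); print(s['time'],s['eef_pos'],s['wrist_force'],s['wrist_torque'])
for n in('side','scene','wrist'):
  eyes.grab_frame(n); p=s['eef_pos']+[.009,-.003,-.1145]
  print(n,[(np.round(d['location'],1),round(d['confidence'],2)) for d in eyes.pinpoint(n,'rack_bail')],[(np.round(d['bbox'],1),round(d['confidence'],2)) for d in eyes.regions_of(n,'rack_bail')],'expect',proj(n,p),'rack centre',proj(n,p-[0,0,.052]))
```

```text
12.95 [0.5871 0.1398 0.3359] [ 0.2422 -0.1585 -2.8956] [-0.0168  0.0263 -0.04  ]
side [(array([259.5, 204.6]), 0.85)] [(array([248.6, 215.7,  22.5,  10.8]), 0.8)] expect [260.0581 203.2894] rack centre [260.9263 220.0757]
scene [(array([263.8, 151.5]), 0.52)] [(array([254.9, 158.8,  14.9,  15.2]), 0.6)] expect [259.017  152.4577] rack centre [259.7907 166.265 ]
wrist [] [(array([297.8, 170. ,  40.1,  29.9]), 0.92), (array([  1.8,   1.1, 140. ,  99. ]), 0.57)] expect [314.9114 210.7141] rack centre [315.5355 194.349 ]
```

The rack hangs on the hook clear of the tank. I carry it gently to the tray.

{"api": "drive_tool", "payload": {
  "deltas": [
    {"x":-0.7,"y":0.8,"z":0,"turn":0},
    {"x":-2,"y":2.4,"z":0,"turn":1},
    {"x":-3.6,"y":4.4,"z":0,"turn":2},
    {"x":-5.3,"y":6.5,"z":0,"turn":3.5},
    {"x":-7,"y":8.6,"z":0,"turn":5}
  ]
}}

```text
time: 14.02
eef_pos: [0.5148, 0.2273, 0.335]
eef_rot: [[-0.996, -0.093, -0.0], [-0.093, 0.996, 0.001], [-0.0, 0.001, -1.0]]
wrist_force: [0.9, -0.0, -3.1]
finger_gap: 0.0153
gripper_force: 58.9
```

{"api": "drive_tool", "payload": {
  "deltas": [
    {"x":-1.7,"y":2.1,"z":0,"turn":1.5},
    {"x":-3.4,"y":4.2,"z":-1,"turn":3},
    {"x":-5,"y":6.2,"z":-2,"turn":4},
    {"x":-6.2,"y":7.8,"z":-3,"turn":4},
    {"x":-6.8,"y":8.5,"z":-4,"turn":4}
  ]
}}

```text
time: 14.65
eef_pos: [0.4473, 0.3118, 0.2944]
eef_rot: [[-0.987, -0.161, 0.0], [-0.161, 0.987, 0.0], [-0.0, 0.0, -1.0]]
wrist_force: [0.0, 0.1, -2.5]
finger_gap: 0.0155
gripper_force: 58.9
```

{"api": "drive_tool", "payload": {
  "deltas": [
    {"x":0,"y":0,"z":-1,"turn":0},
    {"x":0,"y":0,"z":-2,"turn":0},
    {"x":0,"y":0,"z":-2,"turn":0},
    {"x":0,"y":0,"z":-2,"turn":0}
  ]
}}

```text
time: 15.15
eef_pos: [0.449, 0.3103, 0.2749]
eef_rot: [[-0.987, -0.159, 0.0], [-0.159, 0.987, 0.0], [-0.0, 0.0, -1.0]]
wrist_force: [0.2, 0.0, -1.4]
finger_gap: 0.0155
gripper_force: 58.9
```

Run:
```python
from h import *
np.set_printoptions(precision=4,suppress=True)
s=monitor.get_state(); print(s['time'],s['eef_pos'],s['eef_rot'][0],s['wrist_force'])
ims={}
for n in('side','scene','wrist'):
  ims[n]=eyes.grab_frame(n); p=s['eef_pos']+[.009,-.002,-.1145]
  print(n,[(np.round(d['location'],1),round(d['confidence'],2)) for d in eyes.pinpoint(n,'rack_bail')],[(np.round(d['bbox'],1),round(d['confidence'],2)) for d in eyes.regions_of(n,'rack_bail')],'expect',proj(n,p),'rack centre',proj(n,p-[0,0,.052]))
  print('  tray',[(np.round(d['location'],1),round(d['confidence'],2),atz(n,d['location'],0)) for d in eyes.pinpoint(n,'tray')])
  for d in eyes.regions_of(n,'tray')[:1]:
    r=cv2.minAreaRect(cv2.findNonZero(d['mask'].astype(np.uint8))); bp=cv2.boxPoints(r); q=np.array([atz(n,x,.014)[:2] for x in bp]); print('  box',q.mean(0),q.tolist() if n=='wrist' else '')
a=ims['wrist'][:,:,::-1]; b=ims['side'][:,:,::-1]
B=cv2.resize(b[210:340,230:330],(300,390),interpolation=cv2.INTER_CUBIC); A=cv2.resize(a[90:290,190:440],(488,390))
cv2.imwrite('pics/c8.png',cv2.hconcat([A,B]))
```

```text
15.15 [0.449  0.3103 0.2749] [-0.9873 -0.1586  0.0002] [ 0.1525  0.0377 -1.3752]
side [(array([284.9, 259.3]), 0.59)] [(array([274. , 269.7,  20.7,  14.8]), 0.69)] expect [284.3755 257.2647] rack centre [284.9345 275.8265]
  tray [(array([284.2, 316.5]), 0.69, array([0.4564, 0.3256, 0.    ]))]
  box [0.4596 0.319 ] 
scene [(array([202. , 165.7]), 0.52)] [(array([194.8, 176.1,  17.6,  13.9]), 0.71)] expect [198.7829 168.8218] rack centre [200.3343 182.2156]
  tray [(array([207.2, 207.4]), 0.85, array([ 0.4762,  0.3086, -0.    ])), (array([289. , 204.9]), 0.22, array([0.6847, 0.0808, 0.    ]))]
  box [0.4523 0.2935] 
wrist [(array([319.7, 191.5]), 0.51)] [(array([298. , 165.8,  40.5,  34.1]), 0.98)] expect [313.6496 209.2589] rack centre [314.4641 193.1399]
  tray [(array([319.5, 173.2]), 0.96, array([0.4591, 0.3136, 0.    ]))]
  box [0.4418 0.3052] [[0.403877533589199, 0.2497022472538279], [0.38825420009791906, 0.34608465512285125], [0.47918549380766784, 0.3638013865215685], [0.4958472178435709, 0.26101480321930176]]
```

Tray centre is about (0.460,0.310), yaw 9°, and the rack is above it. Lower.

{"api": "drive_tool", "payload": {
  "deltas": [
    {"x":0.1,"y":0,"z":-2,"turn":0},
    {"x":0.1,"y":0,"z":-4,"turn":0},
    {"x":0.1,"y":0,"z":-6,"turn":0},
    {"x":0.1,"y":0,"z":-7.5,"turn":0},
    {"x":0.1,"y":0,"z":-8.3,"turn":0}
  ]
}}

```text
time: 16.52
eef_pos: [0.4492, 0.3105, 0.1909]
eef_rot: [[-0.987, -0.16, -0.001], [-0.16, 0.987, -0.0], [0.001, -0.0, -1.0]]
wrist_force: [-0.7, 0.4, -2.6]
finger_gap: 0.0155
gripper_force: 59.0
```

{"api": "drive_tool", "payload": {
  "deltas": [
    {"x":0,"y":0,"z":-0.3,"turn":0},
    {"x":0,"y":0,"z":-0.7,"turn":0},
    {"x":0,"y":0,"z":-1.1,"turn":0},
    {"x":0,"y":0,"z":-1.5,"turn":0},
    {"x":0,"y":0,"z":-2,"turn":0}
  ]
}}

```text
time: 17.15
eef_pos: [0.4498, 0.3108, 0.1718]
eef_rot: [[-0.987, -0.16, 0.001], [-0.16, 0.987, 0.0], [-0.001, 0.0, -1.0]]
wrist_force: [-0.7, 0.2, -1.0]
finger_gap: 0.0157
gripper_force: 59.0
```

{"api": "drive_tool", "payload": {
  "deltas": [
    {"x":0,"y":0,"z":-0.5,"turn":0},
    {"x":0,"y":0,"z":-1.0,"turn":0},
    {"x":0,"y":0,"z":-1.0,"turn":0},
    {"x":0,"y":0,"z":-1.0,"turn":0}
  ]
}}

```text
time: 17.65
eef_pos: [0.4496, 0.3107, 0.1618]
eef_rot: [[-0.987, -0.16, 0.0], [-0.16, 0.987, 0.0], [-0.0, 0.0, -1.0]]
wrist_force: [0.2, -0.7, -1.4]
finger_gap: 0.0151
gripper_force: 59.0
```

Run:
```python
from h import *
np.set_printoptions(precision=4,suppress=True)
s=monitor.get_state(); print(s['time'],s['eef_pos'],s['eef_rot'][0],s['wrist_force'])
p=s['eef_pos'].copy()+[.010,-.001,0]; p[2]=.067
ims={}
for n in('side','scene','wrist'):
  ims[n]=eyes.grab_frame(n)
  print(n,[(np.round(d['location'],1),round(d['confidence'],2),atz(n,d['location'],.067)) for d in eyes.pinpoint(n,'rack_bail')],[(np.round(d['bbox'],1),round(d['confidence'],2)) for d in eyes.regions_of(n,'rack_bail')],'expect',proj(n,p))
a=ims['wrist'][:,:,::-1]; b=ims['side'][:,:,::-1]
B=cv2.resize(b[240:340,240:330],(351,390),interpolation=cv2.INTER_CUBIC); A=cv2.resize(a[90:290,200:430],(448,390))
cv2.imwrite('pics/c9.png',cv2.hconcat([A,B]))
```

```text
17.65 [0.4496 0.3107 0.1618] [-0.9872 -0.1595  0.    ] [ 0.2088 -0.7455 -1.3674]
side [(array([287. , 291.3]), 0.87, array([0.4522, 0.312 , 0.067 ]))] [(array([275.3, 291.5,  18. ,  25.7]), 0.93)] expect [284.5695 290.3095]
scene [(array([203.6, 192.8]), 0.5, array([0.4617, 0.3011, 0.067 ])), (array([292.9, 252.7]), 0.31, array([ 0.3414, -0.2396,  0.067 ])), (array([206.2, 207.4]), 0.31, array([0.3854, 0.1933, 0.067 ]))] [(array([196.3, 190.8,  14.2,  21.9]), 0.64)] expect [201.6431 192.4031]
wrist [] [(array([298.3, 175. ,  42.9,  22.2]), 0.92)] expect [314.9597 217.9158]
```

View pics/c9.png

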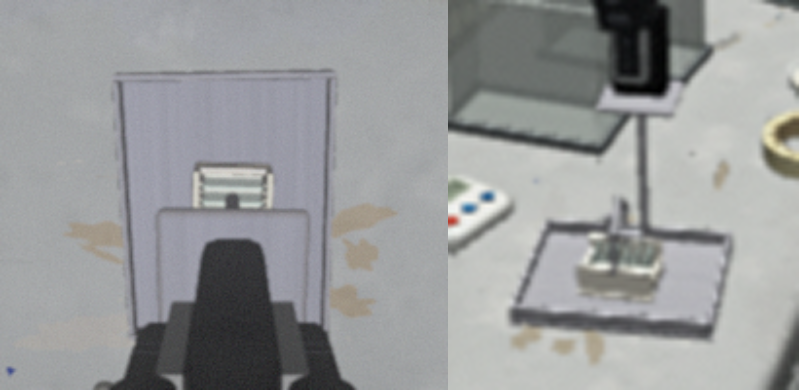

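The rack stands upright in the middle of the tray, with the hook tip free under the handle. I withdraw straight back along −x of the hook, then up.

{"api": "drive_tool", "payload": {
  "deltas": [
    {"x":-0.6,"y":-0.1,"z":0,"turn":0},
    {"x":-1.4,"y":-0.22,"z":0,"turn":0},
    {"x":-2.2,"y":-0.35,"z":0,"turn":0},
    {"x":-3.0,"y":-0.48,"z":0,"turn":0},
    {"x":-3.6,"y":-0.58,"z":0,"turn":0}
  ]
}}

```text
time: 18.73
eef_pos: [0.4128, 0.3047, 0.1618]
eef_rot: [[-0.987, -0.16, -0.0], [-0.16, 0.987, 0.0], [0.0, 0.0, -1.0]]
wrist_force: [-0.6, -0.4, -2.2]
finger_gap: 0.0153
gripper_force: 59.0
```

{"api": "drive_tool", "payload": {
  "deltas": [
    {"x":-0.4,"y":-0.06,"z":0,"turn":0},
    {"x":-0.4,"y":-0.06,"z":0,"turn":0}
  ]
}}

```text
time: 18.98
eef_pos: [0.4093, 0.3042, 0.1618]
eef_rot: [[-0.987, -0.16, 0.0], [-0.16, 0.987, 0.0], [-0.0, 0.0, -1.0]]
wrist_force: [0.6, -0.3, -1.6]
finger_gap: 0.0156
gripper_force: 59.0
```

Run:
```python
from h import *
np.set_printoptions(precision=4,suppress=True)
s=monitor.get_state(); print(s['time'],s['eef_pos'],s['wrist_force'])
for n in('side','scene'):
  eyes.grab_frame(n)
  print(n,[(np.round(d['location'],1),round(d['confidence'],2)) for d in eyes.pinpoint(n,'rack_bail')],[(np.round(d['bbox'],1),round(d['confidence'],2)) for d in eyes.regions_of(n,'rack_bail')])
```

```text
18.975 [0.4093 0.3042 0.1618] [ 0.5561 -0.2664 -1.5614]
side [] [(array([275.2, 291.9,  20.8,  26. ]), 0.65)]
scene [(array([203.6, 190.5]), 0.46)] [(array([198.3, 194.2,  12.9,  19.5]), 0.47)]
```

{"api": "drive_tool", "payload": {
  "deltas": [
    {"x":0,"y":0,"z":2,"turn":0},
    {"x":0,"y":0,"z":6,"turn":0},
    {"x":0,"y":0,"z":10,"turn":0},
    {"x":0,"y":0,"z":14,"turn":0},
    {"x":0,"y":-2,"z":14,"turn":0}
  ]
}}

```text
time: 19.9
eef_pos: [0.4116, 0.2855, 0.3049]
eef_rot: [[-0.987, -0.161, 0.006], [-0.161, 0.987, 0.004], [-0.007, 0.002, -1.0]]
wrist_force: [0.6, 0.9, -1.9]
finger_gap: 0.0157
gripper_force: 59.2
```

{"api": "drive_tool", "payload": {
  "deltas": [
    {"x":0.5,"y":-5,"z":0,"turn":-3},
    {"x":1,"y":-10,"z":0,"turn":-8},
    {"x":1.5,"y":-15,"z":0,"turn":-14},
    {"x":2,"y":-20,"z":0,"turn":-20},
    {"x":2.5,"y":-25,"z":0,"turn":-25.5}
  ]
}}

```text
time: 20.52
eef_pos: [0.4335, 0.0321, 0.3004]
eef_rot: [[-0.959, 0.285, -0.002], [0.285, 0.959, -0.0], [0.002, -0.001, -1.0]]
wrist_force: [1.3, 0.3, -1.6]
finger_gap: 0.0154
gripper_force: 59.0
```

{"api": "drive_tool", "payload": {
  "deltas": [
    {"x":0,"y":-5,"z":0,"turn":0},
    {"x":0,"y":-10,"z":0,"turn":0},
    {"x":0,"y":-15,"z":0,"turn":0},
    {"x":0,"y":-17,"z":0,"turn":0},
    {"x":0,"y":-17,"z":0,"turn":0}
  ]
}}

```text
time: 21.15
eef_pos: [0.4335, -0.1371, 0.3003]
eef_rot: [[-0.959, 0.284, -0.002], [0.284, 0.959, 0.001], [0.002, 0.0, -1.0]]
wrist_force: [-0.1, 0.8, -1.7]
finger_gap: 0.0153
gripper_force: 59.2
```

{"api": "drive_tool", "payload": {
  "deltas": [
    {"x":0,"y":0,"z":0,"turn":0},
    {"x":0,"y":0,"z":0,"turn":0}
  ]
}}

```text
time: 21.4
eef_pos: [0.4343, -0.1348, 0.3015]
eef_rot: [[-0.96, 0.28, -0.0], [0.28, 0.96, 0.001], [0.001, 0.0, -1.0]]
wrist_force: [-0.4, 0.2, -1.4]
finger_gap: 0.0153
gripper_force: 59.2
```

{"api": "drive_tool", "payload": {
  "deltas": [
    {"x":0,"y":-0.5,"z":0,"turn":0},
    {"x":0,"y":-1.0,"z":0,"turn":0},
    {"x":0,"y":-1.0,"z":-2,"turn":0},
    {"x":0,"y":-1.0,"z":-4,"turn":0},
    {"x":0,"y":-1.0,"z":-4.5,"turn":0}
  ]
}}

```text
time: 22.02
eef_pos: [0.4338, -0.1455, 0.2556]
eef_rot: [[-0.96, 0.281, -0.002], [0.281, 0.96, 0.001], [0.002, 0.0, -1.0]]
wrist_force: [-0.1, -0.0, -2.2]
finger_gap: 0.0154
gripper_force: 59.2
```

{"api": "drive_tool", "payload": {
  "deltas": [
    {"x":0,"y":0,"z":0,"turn":0},
    {"x":0,"y":0,"z":0,"turn":0}
  ]
}}

```text
time: 22.28
eef_pos: [0.4351, -0.146, 0.2576]
eef_rot: [[-0.96, 0.281, 0.001], [0.281, 0.96, -0.001], [-0.001, -0.0, -1.0]]
wrist_force: [0.4, 0.3, -2.1]
finger_gap: 0.0156
gripper_force: 59.2
```

{"api": "drive_tool", "payload": {
  "deltas": [
    {"x":-0.1,"y":0.15,"z":0,"turn":0},
    {"x":-0.1,"y":0.15,"z":-1,"turn":0},
    {"x":-0.1,"y":0.15,"z":-2,"turn":0},
    {"x":-0.1,"y":0.15,"z":-3,"turn":0},
    {"x":-0.1,"y":0.15,"z":-4,"turn":0}
  ]
}}

```text
time: 22.9
eef_pos: [0.4333, -0.1441, 0.2157]
eef_rot: [[-0.96, 0.281, -0.001], [0.281, 0.96, 0.0], [0.001, 0.0, -1.0]]
wrist_force: [0.6, 0.3, -1.1]
finger_gap: 0.0151
gripper_force: 59.2
```

{"api": "drive_tool", "payload": {
  "deltas": [
    {"x":0,"y":0,"z":-2,"turn":0},
    {"x":0,"y":0,"z":-4,"turn":0},
    {"x":0,"y":0,"z":-6,"turn":0},
    {"x":0,"y":0,"z":-7,"turn":0},
    {"x":0,"y":0,"z":-7.2,"turn":0}
  ]
}}

```text
time: 23.52
eef_pos: [0.4331, -0.144, 0.1441]
eef_rot: [[-0.96, 0.281, -0.001], [0.281, 0.96, 0.001], [0.001, 0.0, -1.0]]
wrist_force: [-0.3, -0.4, -1.5]
finger_gap: 0.0153
gripper_force: 59.2
```

{"api": "drive_tool", "payload": {
  "deltas": [
    {"x":0,"y":0,"z":-0.2,"turn":0},
    {"x":0,"y":0,"z":-0.3,"turn":0},
    {"x":0,"y":0,"z":-0.4,"turn":0}
  ]
}}

```text
time: 23.9
eef_pos: [0.4339, -0.1444, 0.1411]
eef_rot: [[-0.96, 0.281, 0.001], [0.281, 0.96, -0.0], [-0.001, -0.0, -1.0]]
wrist_force: [-0.1, 0.5, -1.4]
finger_gap: 0.0151
gripper_force: 59.2
```

Down nearly to rest. One more millimetre, then release and rise.

{"api": "drive_tool", "payload": {
  "deltas": [
    {"x":0,"y":0,"z":-0.1,"turn":0},
    {"x":0,"y":0,"z":-0.1,"turn":0}
  ]
}}

```text
time: 24.15
eef_pos: [0.4338, -0.1444, 0.1401]
eef_rot: [[-0.96, 0.281, 0.001], [0.281, 0.96, -0.0], [-0.001, -0.0, -1.0]]
wrist_force: [0.1, -0.0, 1.4]
finger_gap: 0.0157
gripper_force: 59.5
```

{"api": "drive_tool", "payload": {
  "deltas": [
    {"x":0,"y":0,"z":0,"turn":0},
    {"x":0,"y":0,"z":0,"turn":0},
    {"x":0,"y":0,"z":0,"turn":0},
    {"x":0,"y":0,"z":0,"turn":0},
    {"x":0,"y":0,"z":0,"turn":0}
  ],
  "gripper": 1
}}

```text
time: 24.78
eef_pos: [0.4336, -0.1442, 0.1397]
eef_rot: [[-0.96, 0.281, 0.0], [0.281, 0.96, 0.0], [0.0, 0.0, -1.0]]
wrist_force: [0.8, 1.2, -0.7]
finger_gap: 0.0852
gripper_force: 0.0
```

{"api": "drive_tool", "payload": {
  "deltas": [
    {"x":0,"y":0,"z":2,"turn":0},
    {"x":0,"y":0,"z":6,"turn":0},
    {"x":0,"y":0,"z":11,"turn":0},
    {"x":0,"y":0,"z":16,"turn":0},
    {"x":0,"y":0,"z":18,"turn":0}
  ]
}}

```text
time: 25.4
eef_pos: [0.4347, -0.1448, 0.323]
eef_rot: [[-0.96, 0.281, 0.005], [0.281, 0.96, -0.002], [-0.005, -0.001, -1.0]]
wrist_force: [0.3, 0.2, -0.3]
finger_gap: 0.0854
gripper_force: 0.0
```

Run:
```python
from h import *
np.set_printoptions(precision=4,suppress=True)
s=monitor.get_state(); print(s['time'],s['eef_pos'],s['wrist_force'],s['finger_gap'])
for n in('side','scene','wrist'):
  eyes.grab_frame(n)
  for th in('lifter_grip','rack_bail'):
    print(n,th,[(np.round(d['location'],1),round(d['confidence'],2)) for d in eyes.pinpoint(n,th)],[(np.round(d['bbox'],1),round(d['confidence'],2)) for d in eyes.regions_of(n,th)])
print(proj('wrist',(.432,-.142,.155)))
```

```text
25.4 [ 0.4347 -0.1448  0.323 ] [ 0.3376  0.1844 -0.3146] 0.08540298115509026
side lifter_grip [(array([338.7, 196. ]), 0.75), (array([338.1, 192.1]), 0.5)] [(array([332.6, 186.4,  13.1,  23.1]), 0.76)]
side rack_bail [(array([285.5, 293.2]), 0.84)] [(array([274.8, 289.7,  20.2,  25.5]), 0.82)]
scene lifter_grip [(array([435.8, 277.8]), 0.78), (array([377.5, 271.5]), 0.77), (array([287.4, 204.2]), 0.58), (array([266.6, 208.1]), 0.58)] [(array([277.5, 197.2,  17.3,  24.4]), 0.82), (array([370.7, 261.6,  14.2,  11.5]), 0.55), (array([430. , 272.5,  17.4,  14.3]), 0.45)]
scene rack_bail [(array([203.4, 189.7]), 0.62)] [(array([196.8, 198.1,  14.4,  14. ]), 0.64)]
wrist lifter_grip [(array([145.2, 253.8]), 0.77), (array([ 71.8, 310.2]), 0.74), (array([322. , 179.6]), 0.65)] [(array([300. , 149.3,  37.8,  58.8]), 0.76), (array([127.8, 243.5,  69.5,  27.7]), 0.66), (array([  4.1, 299. ,  91. ,  25.6]), 0.57)]
wrist rack_bail [] []
[320.4702 182.5813]
```

The lifter hangs in its stand as it did at the start, and the rack stands in the tray. I hand the job in.

```bash
python3 -c "
from station import order; print(order.finish_job())"
```

```text
the job is handed in; nothing more can be done
None
```

The coverslip rack stands upright in the middle of the steel tray, the lifter hangs back in its stand's slot, and I handed the job in at about 26 s of the 72 s; no verdict came back.

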